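# Clamp the circuit board in the bench vise

### The arm

A 6-joint arm with a two-finger parallel gripper is mounted at the origin on the work surface. World frame = base frame: x ahead of the robot, y to its left, z up, the work surface at z = 0. Lengths are in m, angles in rad, forces in N, time in s.
With the tool pointing down it reaches from about 0.35 to 0.775 m from the base axis. Payload 7.3 kg.
Tool frame: the origin (TCP) lies on the centre line of the jaws, within the pads' length; the fingertips stand 17 mm ahead of it and the grasp point (between the pads) lies 2 mm behind it (robot.tip_extent is the distance from the TCP to the fingertips, in m); z points along the fingers, y is the line along which they close (so a half turn about z gives the same grasp; the last joint's range is limited). The gripper opens to 92 mm and grips with 3 to 60 N. Pads are 19 mm wide; open, the fingers measure 130 mm over their backs; the gripper's body (75 mm by 190 mm) begins 47 mm behind the grasp point.
Start: joints at [1.104, 0.342, 1.524, -0, 1.275, -0.146], TCP at [0.166, 0.498, 0.244] pointing down, gripper open.
Joint ranges: [-2.53, 2.53], [-0.77, 2.02], [0.04, 2.7], [-1, 4.14], [0.28, 2.66], [-3.11, 3.11]. Speed limits (rad/s): [2.57, 2.57, 3.14, 3.14, 3.14, 3.14].

### API

Orientations are given as [roll, pitch, yaw] about the fixed x, y, z axes, in that order (R = Rz(yaw) Ry(pitch) Rx(roll)).
In Python, from cell import robot gives the robot as it stands.
- The arm moves only by the tool step_arm, never from a script. Its argument "motion" is a list of rows, each a list of 2 entries, a list of its own where there are three numbers: the shift along the tool's x, y, z in units of 60 mm (1.0 is 60 mm), then the turn about the tool's z in rad. In form: [[[x, y, z], spin], ...]. A call has 1 to 10 rows; each row is the pose to reach, as a shift and turn from the pose commanded when the call began, along the tool's axes at that moment; what a row does not reach only later rows make up. A row lasts 1/8 s, in which the tool goes at most 62.5 mm and 10.7 degrees, less where a joint would pass 70% of its speed; a pose out of reach is approached as far as the arm can. A call with a gripper value outside its range is refused whole. "hand" is the closure in counts, from 0 (fully open) to 255 (shut), set as the call begins (left out, the last holds). The fingers move at their own pace and stop on an object; "squeeze" is the grip in N (left out, the last holds). Time passes only in rows, so rows that repeat a pose let the fingers close. It gives the time, the measured TCP pose, the force, the opening and the grip force at its end, in the units of the state.
- robot.observe(): the state, without advancing time (a new reading comes with each control period).
- robot.read_camera(name): name is "scene" or "top" or "wrist"; returns a dict with "pixels" (420x560x3 uint8, red, green, blue), "intrinsics" (3x3 intrinsics, pixels), "xyz" and "rotation" of the camera in the world; the wrist camera has in their place "T_tool_cam" (4x4, takes a point from camera to tool coordinates, whose origin is the TCP and whose axes are the flange's). Camera axes: x right, y up, looking along -z (the intrinsics and any distortion apply to the point x, -y, -z); pixel columns grow to the right and rows downward; lengths in m; the calibration is good to about 2 mm. A picture is of the moment at which its call begins: read the wrist's pose just before it. There is no depth.
- robot.hand_in(): hands the job in; it is judged then, once.
The state is a dict: "time": time; "qpos": joint angles; "qvel": joint speeds; "joint_efforts": joint torques, N m; "tool_pos": TCP position; "tool_rot": TCP orientation; "contact_force": force on the tool from outside, world axes, zero at the start; "torque": the same for the moment, N m; "opening": finger opening in m; "grip_force": force on a finger pad.
Only numpy, scipy, OpenCV 4.12 (cv2) and the standard library are available. Lean on these libraries where they do the work, as an engineer would, in place of code of your own. Each camera call takes 0.05 s, during which the arm holds its last target. There are 200 camera calls.

### The job

Of the two board vises on the repair bench, one has a green circuit board lying in it. Wind that vise's handwheel clockwise by its red knob until the sliding jaw has closed on the board and pinches it against the far jaw with no gap left, then let go. Leave the empty vise as it is.

Things in the scene. Friction and masses are not known exactly. Their poses are not given: they have to be found in the camera images.
- vise: Vise holding the board, fixed: grey base, blue jaws under 50 mm high. Origin: bench level under the upright handwheel axle; x runs to the jaws (base x -65..265, y +-65 mm), z up. Level black wheel, 124 mm across, top 63 mm (hub 69) above bench. On it an upright red knob, 20 mm thick, 67 to 111 mm above bench, 48 mm from the axle, spins freely on its pin. Far jaw fixed, face at x 233 mm.
- wheel (a joint): Handwheel angle (rad) of the vise with the board; grows clockwise seen from above; starts at 0 to 1.3. Knob stands at angle 2.6 - value, anticlockwise from the vise's x axis. Sliding jaw face at x = 95 + 12 x value (mm) in the vise's axes: 0 open, 4.0 board pinched by both jaws, hard stop 4.1. Winding takes about 5 N at the knob; the wheel stays where left.
- board: Green circuit board with chips, a loose slab 90 (its x) x 110 (its y) x 6 mm, parts on it to 16 mm high. Origin: centre of its underside. It lies on the vise's rails, 25 mm above the bench, its x along the vise's x, 1 to 4 mm short of the far jaw; the sliding jaw pushes it home.
- spare_knob (a point): Centre of the red knob (20 mm thick, 44 mm tall) on the handwheel of the empty vise, 89 mm above the bench. That vise is otherwise the same as the one with the board, and stands beside it, left or right. To be left where it is.

How it is judged:
At the end, for the whole second after the job is handed in: The loaded vise's handwheel is at rest, wound above 3.75 rad (at most 3 mm of slack at the jaws); the board lies flat (0.1 rad) and still between the jaws: in the vise's axes its origin is at x 180 to 195, y within 30, z 20 to 32 mm. The empty vise's knob is within 15 mm of its start (value of joint wheel above 3.75 rad and velocity of joint wheel between -0.05 and 0.05 rad/s and x of board in the frame of vise between 0.18 and 0.195 m and y of board in the frame of vise between -0.03 and 0.03 m and z of board in the frame of vise between 0.02 and 0.032 m and angle between board's own z axis and vertical below 0.1 rad and linear speed of board below 0.02 m/s); the robot touches nothing.
It fails at once if the empty vise's handwheel is turned (its knob moves more than 15 mm) (distance of spare_knob from where it was at the start of the episode above 0.015 m).
It also fails if it takes over 35 s, if anything falls off the work surface, if the arm or the gripper's body presses on something with over 40 N, if the wrist force passes 120 N, or if a joint passes its speed limit or range.

## Working session

There is one attempt and no reset: what is moved stays moved. The work goes in short steps, Python scripts to look and compute and a tool call to move; the robot and the scene stay as the last step left them, time stands still between calls to the robot, and variables do not carry over. Pictures are saved under pics/ and viewed, at most 10 in all, crops included, and the job is handed in when it is done.

Besides the shell and the picture viewer there is one more tool, called after "Emit:" by a JSON object that holds its "op" and its "data", one argument or row to a line. step_arm: Moves the arm, as the interface text tells. Its arguments: {"type":"object","properties":{"motion":{"type":"array"},"hand":{"type":"number"},"squeeze":{"type":"number"}},"required":["motion"]}

```bash
mkdir -p pics
python3 - <<'E'
from cell import robot
import cv2, numpy as np
s=robot.observe(); print(s['time'],s['tool_pos'],s['tool_rot'])
for n in ('top','scene'):
    c=robot.read_camera(n); cv2.imwrite(f'pics/{n}0.png',c['pixels'][:,:,::-1])
    print(n,c['intrinsics'],c['xyz'],c['rotation'])
    np.savez(f'{n}.npz',**{k:c[k] for k in('intrinsics','xyz','rotation','pixels')})
E
```

```text
0.0 [0.16535289 0.49786719 0.24304972] [-3.14005435e+00 -2.33159947e-04  2.82072897e+00]
top [[454.76727278   0.         282.04263396]
 [  0.         454.76727278 201.84555417]
 [  0.           0.           1.        ]] [0.52192115 0.00304204 1.06928714] [ 0.06971838  0.02121866 -1.57738917]
scene [[434.74789246   0.         280.89111235]
 [  0.         434.74789246 213.85950708]
 [  0.           0.           1.        ]] [1.09584521 0.01918774 0.6607147 ] [0.70021531 0.005186   1.57700965]
```

View pics/top0.png

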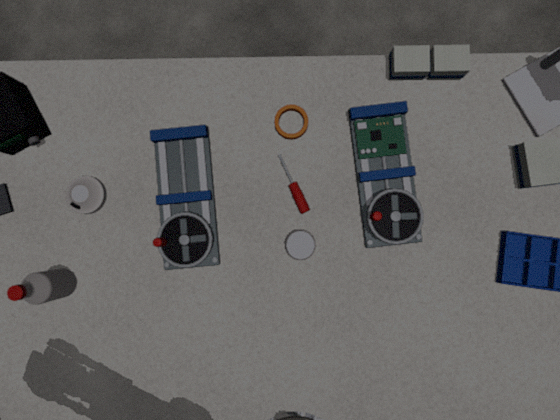

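View pics/scene0.png

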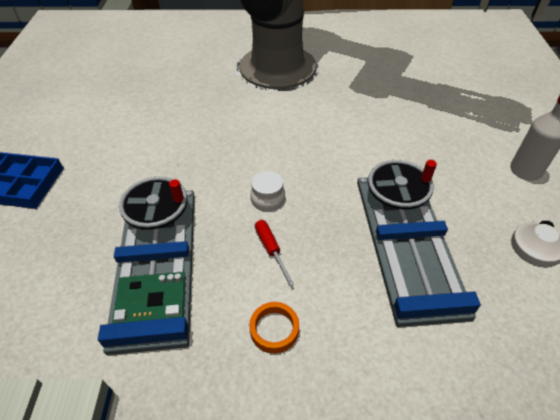

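The loaded vise is on the right in the top view (−y): hub near (396,216), knob near (377,216), far jaw from (351,108) to (407,103). The empty vise is on the left, with its knob at (158,242).

```bash
cat > h.py <<'E'
import numpy as np, cv2
from scipy.spatial.transform import Rotation as R
def ray(K,uv):
    d=np.linalg.inv(K)@np.array([uv[0],uv[1],1.]); return d*[1,-1,-1]
def hit(K,Rm,p,uv,z):
    d=Rm@ray(K,uv); return p+d*(z-p[2])/d[2]
def load(n):
    c=np.load(n+'.npz'); return c['intrinsics'],R.from_euler('xyz',c['rotation']).as_matrix(),c['xyz'],c['pixels']
def red(px,box):
    u0,v0,u1,v1=box; p=px[v0:v1,u0:u1].astype(int)
    m=(p[...,0]>90)&(p[...,1]<50)&(p[...,2]<50); v,u=np.nonzero(m); return u+u0,v+v0
E
python3 - <<'E'
from h import *
K,Rm,p,px=load('top')
u,v=red(px,(360,195,400,235)); print('red',u.min(),u.max(),v.min(),v.max(),u.mean(),v.mean())
print('knob', hit(K,Rm,p,(u.mean(),v.mean()),.1))
# hub: fit the dark disc
for z,uv in ((.069,(396,216)),):print('hub',hit(K,Rm,p,uv,z))
a,b=hit(K,Rm,p,(351,108),.048),hit(K,Rm,p,(407,103),.048);print('jaw',a,b)
g=px.astype(int); m=(g[...,1]>g[...,0]+25)&(g[...,1]>g[...,2]+15); vv,uu=np.nonzero(m);print('board',uu.mean(),vv.mean(),hit(K,Rm,p,(uu.mean(),vv.mean()),.033))
bl=((g[...,2]>g[...,0]+50)&(g[...,2]>g[...,1]+30)).astype(np.uint8)
n,l,st,ce=cv2.connectedComponentsWithStats(bl)
for i in range(1,n):
    if st[i,4]>150:
        ys,xs=np.nonzero(l==i); r=cv2.minAreaRect(np.c_[xs,ys].astype(np.float32)); print('blue',r,hit(K,Rm,p,r[0],.048))
K,Rm,p,px=load('scene')
print('scene hub',hit(K,Rm,p,(153,200),.069))
u,v=red(px,(160,170,190,210)); print('scene knob',u.mean(),v.mean(),hit(K,Rm,p,(u.mean(),v.mean()),.092))
E
```

```text
red 373 381 212 219 376.9622641509434 215.58490566037736
knob [ 0.55888859 -0.17821016  0.1       ]
hub [ 0.55885367 -0.22548555  0.069     ]
jaw [ 0.80634752 -0.13422627  0.048     ] [ 0.81631354 -0.26131356  0.048     ]
board 364.0507246376812 140.02898550724638 [ 0.73530821 -0.16485543  0.033     ]
blue ((378.3807373046875, 109.45648193359375), (9.679847717285156, 55.66621398925781), 83.48019409179688) [ 0.80220159 -0.19623187  0.048     ]
blue ((177.95083618164062, 132.4590301513672), (9.59678840637207, 54.864662170410156), 84.80557250976562) [0.75440456 0.2613228  0.048     ]
blue ((387.1028747558594, 173.3919677734375), (8.291144371032715, 54.21720886230469), 83.41805267333984) [ 0.65567601 -0.2126605   0.048     ]
blue ((183.2079315185547, 197.0792236328125), (8.15930461883545, 53.3339958190918), 84.2894058227539) [0.60601987 0.24796236 0.048     ]
blue ((532.9461669921875, 260.9307861328125), (58.91649627685547, 52.46669006347656), 7.125016689300537) [ 0.4582816  -0.52844627  0.048     ]
scene hub [ 0.56447071 -0.22158375  0.069     ]
scene knob 173.71186440677965 183.10169491525423 [ 0.54369732 -0.18251958  0.092     ]
```

Emit:
{"op": "step_arm", "data": {
  "motion": [
    [[-5.6, -3.37, 0], 1.25],
    [[-5.6, -3.37, 0], 1.25],
    [[-5.6, -3.37, 0], 1.25],
    [[-5.6, -3.37, 0], 1.25],
    [[-5.6, -3.37, 0], 1.25],
    [[-5.6, -3.37, 0], 1.25],
    [[-5.6, -3.37, 0], 1.25],
    [[-5.6, -3.37, 0], 1.25]
  ],
  "hand": 0
}}

```text
time: 1.1
tool_pos: [0.4211, 0.1994, 0.2433]
tool_rot: [-3.141, 0.0, 1.569]
contact_force: [0.1, 0.6, -0.3]
opening: 0.0921
grip_force: 0.0
```

Emit:
{"op": "step_arm", "data": {
  "motion": [
    [[-6.3, 2.3, 0.7], 0],
    [[-6.3, 2.3, 0.7], 0],
    [[-6.3, 2.3, 0.7], 0],
    [[-6.3, 2.3, 0.7], 0],
    [[-6.3, 2.3, 0.7], 0],
    [[-6.3, 2.3, 0.7], 0],
    [[-6.3, 2.3, 0.7], 0],
    [[-6.3, 2.3, 0.7], 0],
    [[-6.3, 2.3, 0.7], 0]
  ]
}}

```text
time: 2.22
tool_pos: [0.5585, -0.1757, 0.2016]
tool_rot: [-3.141, -0.001, 1.574]
contact_force: [0.2, 0.2, 0.4]
opening: 0.0916
grip_force: 0.0
```

Run:
```python
from h import *
from cell import robot
s=robot.observe(); print(s['time'],s['tool_pos'],s['tool_rot'],s['qpos'],s['contact_force'])
c=robot.read_camera('wrist'); cv2.imwrite('pics/w1.png',c['pixels'][:,:,::-1])
T=c['T_tool_cam']; print(T)
Rt=R.from_euler('xyz',s['tool_rot']).as_matrix()
np.savez('wrist.npz',intrinsics=c['intrinsics'],Rm=Rt@T[:3,:3],p=s['tool_pos']+Rt@T[:3,3],pixels=c['pixels'])
u,v=red(c['pixels'],(0,0,560,420)); print(len(u),u.mean(),v.mean(),u.min(),u.max(),v.min(),v.max())
```

```text
2.225 [ 0.55845646 -0.17574047  0.20157055] [-3.14089257e+00 -1.00084692e-03  1.57367614e+00] [-4.36063963e-01  4.87171699e-01  1.41525256e+00  6.43270472e-04
  1.24022752e+00 -4.39153237e-01] [0.1847173  0.2453402  0.44382158]
[[-4.36679657e-04  9.60433208e-01  2.78510076e-01  7.51455730e-02]
 [ 9.99997463e-01 -1.96016168e-04  2.24386491e-03 -4.56747919e-05]
 [ 2.20967485e-03  2.78510349e-01 -9.60430686e-01 -1.41356574e-01]
 [ 0.00000000e+00  0.00000000e+00  0.00000000e+00  1.00000000e+00]]
2752 329.0908430232558 55.235101744186046 268 559 0 235
```

View pics/w1.png

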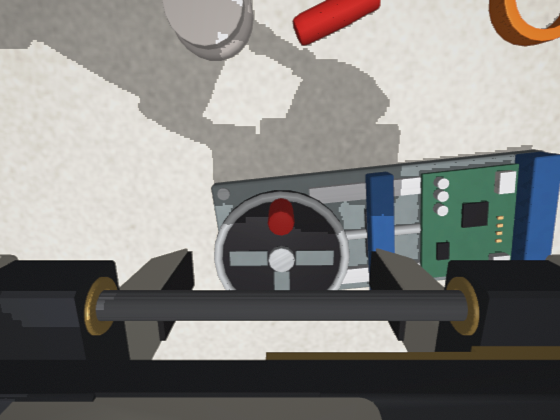

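The wrist view shows the knob with its top disc near (281,222) and base near (281,203). The hub is at (281,260), and the wheel is clear between the open fingers.

Run:
```python
from h import *
c=np.load('wrist.npz'); K,Rm,p=c['intrinsics'],c['Rm'],c['p']
u,v=red(c['pixels'],(260,190,300,245)); print(u.min(),u.max(),v.min(),v.max())
kt=hit(K,Rm,p,(281,v.max()-12),.111); hub=hit(K,Rm,p,(281.5,260),.069); print(p,kt,hub,hub-kt)
print('mid',hit(K,Rm,p,(u.mean(),v.mean()),.089))
# wheel rim left/right extremes
for uv in ((216,255),(348,255)): print(hit(K,Rm,p,uv,.058))
```

```text
268 293 210 235
[ 0.55829375 -0.10073657  0.34300226] [ 0.55758536 -0.17501553  0.111     ] [ 0.55798151 -0.22324313  0.069     ] [ 0.00039615 -0.0482276  -0.042     ]
mid [ 0.5571731  -0.18162054  0.089     ]
[ 0.49717277 -0.22335559  0.058     ]
[ 0.61958973 -0.22290316  0.058     ]
```

Emit:
{"op": "step_arm", "data": {
  "motion": [
    [[0, 0, 0.6], 0],
    [[0, 0, 1.2], 0],
    [[0, 0, 1.6], 0],
    [[0, 0, 1.82], 0],
    [[0, 0, 1.82], 0]
  ]
}}

```text
time: 2.9
tool_pos: [0.5585, -0.1766, 0.0923]
tool_rot: [-3.141, -0.001, 1.572]
contact_force: [-0.3, -0.2, 0.5]
opening: 0.0919
grip_force: 0.0
```

Emit:
{"op": "step_arm", "data": {
  "motion": [
    [[0, 0, 0], 0],
    [[0, 0, 0], 0],
    [[0, 0, 0], 0],
    [[0, 0, 0], 0],
    [[0, 0, 0], 0],
    [[0, 0, 0], 0]
  ],
  "hand": 255,
  "squeeze": 15
}}

```text
time: 3.65
tool_pos: [0.5586, -0.1776, 0.0925]
tool_rot: [-3.142, -0.0, 1.571]
contact_force: [0.1, -0.2, 0.2]
opening: 0.0365
grip_force: 0.0
```

Emit:
{"op": "step_arm", "data": {
  "motion": [
    [[0, 0, 0], 0],
    [[0, 0, 0], 0],
    [[0, 0, 0], 0],
    [[0, 0, 0], 0]
  ]
}}

```text
time: 4.15
tool_pos: [0.5583, -0.1776, 0.0924]
tool_rot: [-3.141, -0.0, 1.571]
contact_force: [-2.2, 0.2, 1.3]
opening: 0.0196
grip_force: 15.0
```

Emit:
{"op": "step_arm", "data": {
  "motion": [
    [[-0.009, 0.118, 0], 0.15],
    [[-0.035, 0.233, 0], 0.3],
    [[-0.079, 0.344, 0], 0.45],
    [[-0.138, 0.446, 0], 0.6],
    [[-0.138, 0.446, 0], 0.6]
  ]
}}

```text
time: 4.78
tool_pos: [0.5852, -0.1862, 0.0924]
tool_rot: [-3.141, 0.0, 0.972]
contact_force: [-2.8, -1.7, 1.6]
opening: 0.0195
grip_force: 15.0
```

Emit:
{"op": "step_arm", "data": {
  "motion": [
    [[-0.009, 0.118, 0], 0.15],
    [[-0.035, 0.233, 0], 0.3],
    [[-0.079, 0.344, 0], 0.45],
    [[-0.138, 0.446, 0], 0.6],
    [[-0.212, 0.538, 0], 0.75],
    [[-0.299, 0.619, 0], 0.9],
    [[-0.397, 0.685, 0], 1.05],
    [[-0.504, 0.736, 0], 1.2],
    [[-0.617, 0.771, 0], 1.35],
    [[-0.734, 0.788, 0], 1.5]
  ]
}}

```text
time: 6.02
tool_pos: [0.5983, -0.2464, 0.0924]
tool_rot: [-3.139, 0.005, -0.53]
contact_force: [-6.8, 9.9, 6.5]
opening: 0.0194
grip_force: 15.0
```

Emit:
{"op": "step_arm", "data": {
  "motion": [
    [[-0.009, 0.118, 0], 0.15],
    [[-0.035, 0.233, 0], 0.3],
    [[-0.079, 0.344, 0], 0.45],
    [[-0.138, 0.446, 0], 0.6],
    [[-0.138, 0.446, 0], 0.6]
  ]
}}

```text
time: 6.65
tool_pos: [0.5781, -0.2649, 0.0924]
tool_rot: [-3.141, 0.005, -1.127]
contact_force: [-4.2, 9.5, 5.1]
opening: 0.0194
grip_force: 15.0
```

Run:
```python
from cell import robot
import numpy as np
s=robot.observe(); d=s['tool_pos'][:2]-np.array([.5583,-.2235]); print(s['time'],np.hypot(*d), 'wheel',2.6-(np.arctan2(d[1],d[0])-.113),s['qpos'],s['contact_force'],s['tool_rot'])
```

```text
6.65 0.045935897016889035 wheel 3.8375709506390234 [-0.55165303  0.68566792  1.38016222  0.00359884  1.07989275  2.14479603] [-4.20953191  9.47503012  5.07330533] [-3.14117752  0.00519013 -1.12735479]
```

Emit:
{"op": "step_arm", "data": {
  "motion": [
    [[-0.003, 0.063, 0], 0.08],
    [[-0.01, 0.126, 0], 0.16],
    [[-0.01, 0.126, 0], 0.16],
    [[-0.01, 0.126, 0], 0.16]
  ]
}}

```text
time: 7.15
tool_pos: [0.5719, -0.2674, 0.0924]
tool_rot: [-3.141, 0.005, -1.285]
contact_force: [-0.2, 10.6, 3.2]
opening: 0.0194
grip_force: 15.0
```

Emit:
{"op": "step_arm", "data": {
  "motion": [
    [[-0.001, 0.05, 0], 0.06],
    [[-0.002, 0.08, 0], 0.1],
    [[-0.002, 0.08, 0], 0.1],
    [[-0.002, 0.08, 0], 0.1]
  ]
}}

```text
time: 7.65
tool_pos: [0.57, -0.2679, 0.0925]
tool_rot: [-3.135, 0.004, -1.385]
contact_force: [10.5, 12.9, -1.0]
opening: 0.0196
grip_force: 15.0
```

Run:
```python
from h import *
from cell import robot
s=robot.observe(); d=s['tool_pos'][:2]-np.array([.5583,-.2235]); print(s['time'],np.hypot(*d), 'wheel',2.6-(np.arctan2(d[1],d[0])-.113),s['contact_force'],s['grip_force'])
c=robot.read_camera('scene'); cv2.imwrite('pics/s2.png',cv2.resize(c['pixels'][150:360,70:270,::-1],None,fx=2.8,fy=2.8,interpolation=2))
```

```text
7.65 0.04593190061792329 wheel 4.026497696527229 [10.51861743 12.91218439 -1.04288197] 14.999949453999761
```

View pics/s2.png

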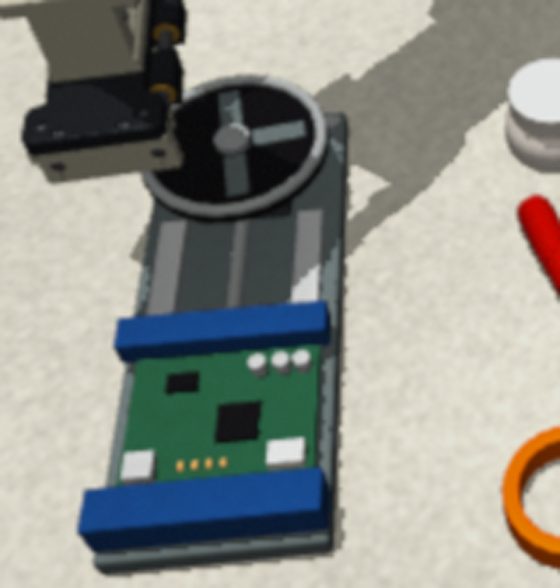

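The jaws hold the board with no visible gap: the board spans from the sliding jaw at row ~340 to the far jaw at row ~480. The reaction force has also risen, so I'm releasing.

Emit:
{"op": "step_arm", "data": {
  "motion": [
    [[0, 0, 0], 0],
    [[0, 0, 0], 0],
    [[0, 0, 0], 0],
    [[0, 0, 0], 0],
    [[0, 0, 0], 0],
    [[0, 0, 0], 0],
    [[0, 0, 0], 0]
  ],
  "hand": 0
}}

```text
time: 8.57
tool_pos: [0.5671, -0.2718, 0.0925]
tool_rot: [-3.142, 0.0, -1.389]
contact_force: [-0.0, -0.2, -0.5]
opening: 0.0851
grip_force: 0.0
```

Emit:
{"op": "step_arm", "data": {
  "motion": [
    [[0, 0, -0.4], 0],
    [[0, 0, -1], 0],
    [[0, 0, -1.8], 0],
    [[0, 0, -2], 0],
    [[0, 0, -2], 0],
    [[0, 0, -2], 0]
  ]
}}

```text
time: 9.32
tool_pos: [0.5664, -0.2713, 0.2106]
tool_rot: [3.139, 0.002, -1.389]
contact_force: [-0.2, -0.2, 0.5]
opening: 0.0917
grip_force: 0.0
```

Run:
```python
from h import *
from cell import robot
s=robot.observe(); print(s['time'],s['tool_pos'],s['contact_force'],s['opening'])
c=robot.read_camera('scene'); cv2.imwrite('pics/s3.png',cv2.resize(c['pixels'][150:360,70:270,::-1],None,fx=2.8,fy=2.8,interpolation=2))
K,Rm,p=c['intrinsics'],R.from_euler('xyz',c['rotation']).as_matrix(),c['xyz']
g=c['pixels'].astype(int); bl=((g[...,2]>g[...,0]+50)&(g[...,2]>g[...,1]+30)).astype(np.uint8)
n,l,st,ce=cv2.connectedComponentsWithStats(bl)
for i in range(1,n):
    if st[i,4]>150: print(st[i],hit(K,Rm,p,ce[i],.04))
```

```text
9.325 [ 0.56643256 -0.2713089   0.21058544] [-0.24820975 -0.16444435  0.50352623] 0.0917340021933033
[   0  152   58   55 1933] [ 0.47793403 -0.50787907  0.04      ]
[377 221  71  14 697] [0.60450634 0.25012386 0.04      ]
[111 257  76  18 847] [ 0.6881395  -0.21128847  0.04      ]
[ 397  292   83   20 1215] [0.75469025 0.26335027 0.04      ]
[  98  317   88   24 1369] [ 0.80251735 -0.19898839  0.04      ]
```

View pics/s3.png

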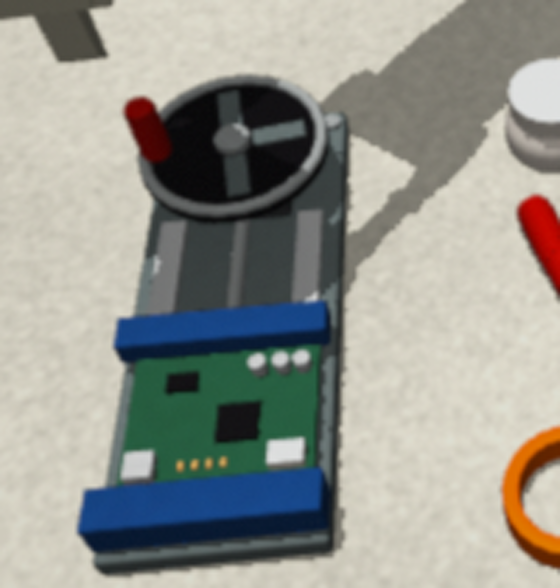

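After release, the knob stands free and the jaw is still against the board. It has travelled about 33 mm, as expected.

```bash
python3 -c "
from cell import robot
print(robot.hand_in())"
```

```text
the job is handed in; nothing more can be done
None
```

The loaded vise is wound to about 4.0 rad (my estimate from the tool position) with the board pinched between its jaws, the knob is released, the empty vise was not touched, and the job was handed in at about 9.4 s; no verdict was returned.

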